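# Put three mixed-up finds back into their own trays

## Robot

A 7-joint arm with a two-finger parallel gripper is mounted at the origin on the work surface. World frame = base frame: x ahead of the robot, y to its left, z up, the work surface at z = 0. Lengths are in mm, angles in rad, forces in N, time in s.
With the tool pointing down it reaches from about 425 to 950 mm from the base axis. Payload 4.7 kg.
Tool frame: the origin (TCP) lies midway between the tips of the shut fingers; the grasp point (between the pads) lies 19 mm behind it; x points along the fingers, z is the direction in which the jaws open and shut, and the axes are right-handed (so a half turn about x gives the same grasp; the last joint's range is limited). The gripper opens to 85 mm and grips with 20 to 120 N. Pads are 22 mm wide; open, the fingers measure 114 mm over their backs; the gripper's body (76 mm by 85 mm) begins 54 mm behind the grasp point. The pads swing forward as they close: fully open they stand 13 mm farther back than shut.
Start: joints at [-0.029, 0.469, -0.049, 1.532, 0.024, 1.141, -0.082], TCP at [675.017, 0.046, 231.335] pointing down, gripper open.
Joint ranges: [-2.59, 2.59], [-0.33, 1.99], [-1.39, 1.29], [0.1, 2.45], [-1.04, 4.18], [0.21, 1.99], [-2.66, 2.66]. Speed limits (rad/s): [2.57, 2.57, 3.14, 3.14, 3.14, 3.14, 3.14].

## Interface

Orientations are given as a unit quaternion [x, y, z, w].
In Python, from station import manip gives the robot as it stands.
- The arm moves only by the tool jog_arm, never from a script. Its argument "steps" is a list of rows, each an object with "offset": the shift along the world's x, y, z in cm, a list of three; "yaw": the turn about the world's z in rad. In form: [{"offset": [dx, dy, dz], "yaw": yaw}, ...]. A call has 1 to 12 rows; each row shifts and turns the commanded pose from where the row before left it; what a row does not reach is not made up. A row lasts 1/10 s, in which the tool goes at most 50 mm and 8.59 degrees, less where a joint would pass 70% of its speed; a pose out of reach is approached as far as the arm can. A call with a gripper value outside its range is refused whole. "gripper" is the closure, from -1 (fully open) to 1 (shut), set as the call begins (left out, the last holds). The fingers move at their own pace and stop on an object; "newtons" is the grip in N (left out, the last holds). Time passes only in rows, so rows that do not move let the fingers close. It gives the time, the measured TCP pose, the force and the opening at its end, in the units of the state.
- manip.read_state(): the state, without advancing time (a new reading comes with each control period).
- manip.get_image(name): name is "scene" or "side" or "wrist"; returns a dict with "img" (420x560x3 uint8, blue, green, red), "fx", "fy", "cx", "cy" (pixels), "T" (4x4, takes a point from camera to world coordinates). Camera axes: x right, y up, looking along -z (the intrinsics and any distortion apply to the point x, -y, -z); pixel columns grow to the right and rows downward; lengths in mm; the calibration is good to about 2 mm. A picture is of the moment at which its call begins. There is no depth.
- manip.job_done(): hands the job in, once; it reports no verdict.
Trained networks look in a picture, given as the dict that the camera call returned (one of the last four; its "shot" number tells which), for a name from the list of things; names that differ only in an ending like _2 or _b are one class to them, and where a whole thing is asked for, a point or a joint stands for the part that bears it (a point fixed in the world has none). Each returns a list of dicts, best first, with "conf" (0 to 1); they miss things now and then, are a little off and sometimes report something else, mostly with a low value. They report only what shows in the picture. A call takes as long as a camera call. They do not tell look-alikes from the thing itself.
- manip.find_in(name, picture): "location" ([x, y, z] in mm, in the coordinates of the camera as it stood for that picture, good to about 4 mm: the middle of the surface that is visible of it).
- manip.trace(name, picture): "pixels" (420x560 bool, what is visible of it).
The state is a dict: "time_s": time; "q": joint angles; "joint_velocities": joint speeds; "effort": joint torques, N m; "eef_pos": TCP position; "ee_rot": TCP orientation; "contact_force": force on the tool from outside, world axes, zero at the start; "moment": the same for the moment, N m; "grip_width": opening from 0.0 (shut) to 1.0 (fully open).
Only numpy, scipy, OpenCV 4.12 (cv2) and the standard library are available. Lean on these libraries where they do the work, as an engineer would, in place of code of your own. Each camera call takes 0.05 s, during which the arm holds its last target.

## Task

The three finds have been put into each other's trays. Set each one in the middle of its own tray, the terracotta potsherd crown up in the blue one, the dark stone axe head flat in the yellow one and the little glazed jar upright in the green one, parking one find in the empty grey tray meanwhile. The finds must never touch one another or lie on the bare desk; leave the sample jar and the pen pot where they are.

Things in the scene. Friction and masses are not known exactly. Their poses are not given: they have to be found in the camera images.
- sherd: terracotta potsherd with two thin dark stripes: an arched piece like a bit of roof tile, 80 mm long along its x, 25 mm high, wall 9 mm. The level crown (middle 31 mm of its length) is 44 mm wide across its y, with upright end faces from 16 to 25 mm above the underside; the sloping flanks are 40 and 34 mm wide. Origin: centre of its underside; z up. Lies crown up. 90 g.
- axe: dark grey stone axe head lying flat, 84 mm long along its x, rounded butt at -x, paler cutting edge at +x. Middle: upright sides 34 mm apart across its y, 26 mm high; towards +x 38 mm wide and 20 mm high, then 44 mm wide and 10 mm high in the last 14 mm. Origin: middle of its length and width, at its underside; z up. 180 g.
- jar: little cream-white glazed jar with a blue band, standing upright, 52 mm high, round: belly 44 mm in diameter from 10 to 34 mm above its foot, neck 24 mm at 43 mm, rim 32 mm, foot 36 mm. Origin: centre of its foot; z is its axis, up. Solid, 110 g.
- tray_blue: Blue plastic finds tray, fixed to the desk, 120 x 120 mm, floor 4 mm thick, low rim 4 mm wide whose top is 9 mm above the desk. Origin: centre of its underside (on the desk, z = 0); x and y along its sides, z up. Tray of the potsherd.
- tray_yellow: Yellow plastic finds tray, fixed to the desk, 120 x 120 mm, floor 4 mm thick, low rim 4 mm wide whose top is 9 mm above the desk. Origin: centre of its underside (on the desk, z = 0); x and y along its sides, z up. Tray of the stone axe head.
- tray_green: Green plastic finds tray, fixed to the desk, 120 x 120 mm, floor 4 mm thick, low rim 4 mm wide whose top is 9 mm above the desk. Origin: centre of its underside (on the desk, z = 0); x and y along its sides, z up. Tray of the glazed jar.
- tray_grey: Grey plastic finds tray, fixed to the desk, 120 x 120 mm, floor 4 mm thick, low rim 4 mm wide whose top is 9 mm above the desk. Origin: centre of its underside (on the desk, z = 0); x and y along its sides, z up. The spare tray, empty at the start and at the end.
- sample_jar: bystander: closed amber glass sample jar with a white lid, 68 mm in diameter, 85 mm high, loose on the desk left of the trays. Origin: centre of its underside.
- pen_pot: bystander: cork-brown pen pot, 68 mm in diameter, 95 mm high, its pens reaching up to 150 mm, loose on the desk right of the trays. Origin: centre of its underside.
There are look-alikes about, which are no part of the job. Of the things that look like the tray_grey, take the one that is farthest to the robot's right at the start.

How it is judged:
By the outcome, as a careful person would: the job done as asked, in the order asked, and still so for the second after the job is handed in, with the robot touching nothing.
It also fails if it takes over 106 s, if anything falls off the work surface, if the arm or the gripper's body presses on something with over 40 N, if the wrist force passes 120 N, or if a joint passes its speed limit or range.

## Working session

There is one attempt and no reset: what is moved stays moved. The work goes in short steps, Python scripts to look and compute and a tool call to move; the robot and the scene stay as the last step left them, time stands still between calls to the robot, and variables do not carry over. Pictures are saved under pics/ and viewed, and the job is handed in when it is done.

Besides the shell and the picture viewer there is one more tool, called as name(argument=value, ...), one argument or row to a line, values as JSON. jog_arm: Moves the arm, as the interface text tells. Its arguments: {"type":"object","properties":{"steps":{"type":"array"},"gripper":{"type":"number"},"newtons":{"type":"number"}},"required":["steps"]}

```bash
ls; mkdir -p pics; python3 - <<'E'
from station import manip
import cv2
s=manip.read_state(); print(s)
for n in ["scene","side","wrist"]:
    p=manip.get_image(n); cv2.imwrite(f"pics/{n}0.png",p["img"]); print(n,p["fx"],p["fy"],p["cx"],p["cy"],[k for k in p],p["T"])
E
```

```text
pics
{'time_s': 0.0, 'q': array([-0.02890871,  0.46945576, -0.04860724,  1.53371047,  0.0240895 ,
        1.14099277, -0.08231296]), 'joint_velocities': array([-0.00105814,  0.00083175, -0.00068428,  0.0007523 , -0.0015798 ,
        0.00018583, -0.00162218]), 'effort': array([ 1.18357209e-03, -5.10321057e+01, -4.63755790e-02, -2.37716943e+01,
        1.05899444e-02,  7.35067850e-03,  1.56414734e-05]), 'eef_pos': array([6.74407693e+02, 2.65101399e-02, 2.30244800e+02]), 'ee_rot': array([-3.27159291e-05,  7.07806562e-01, -8.43682564e-06,  7.06406306e-01]), 'contact_force': array([-0.09497415, -0.47534636, -0.08416724]), 'moment': array([ 0.00658036, -0.01236818,  0.02007344]), 'grip_width': 0.9988218820316376}
scene 448.40512490057006 448.40512490057006 274.342492082186 212.98524073995435 ['img', 'fx', 'fy', 'cx', 'cy', 'T', 'shot'] [[ 2.60128744e-01 -6.04692517e-01  7.52781506e-01  1.37914523e+03]
 [ 9.65456550e-01  1.50729746e-01 -2.12542218e-01 -2.68895845e+02]
 [ 1.50561237e-02  7.82066176e-01  6.23013491e-01  7.81488838e+02]
 [ 0.00000000e+00  0.00000000e+00  0.00000000e+00  1.00000000e+00]]
side 425.1415832394554 425.1415832394554 286.6980960322507 204.8220926254907 ['img', 'fx', 'fy', 'cx', 'cy', 'T', 'shot'] [[ 9.75243736e-01  1.17789712e-01 -1.87150313e-01  2.74987824e+02]
 [-2.20866214e-01  4.77318508e-01 -8.50520521e-01 -9.40728018e+02]
 [-1.08522591e-02  8.70799992e-01  4.91517653e-01  5.66006948e+02]
 [ 0.00000000e+00  0.00000000e+00  0.00000000e+00  1.00000000e+00]]
wrist 368.51462457675865 368.51462457675865 273.5737412604719 207.44470065542828 ['img', 'fx', 'fy', 'cx', 'cy', 'T', 'shot'] [[ 9.99997851e-01 -2.01745682e-04  2.06326922e-03  6.75088747e+02]
 [-3.79100491e-04  9.60675893e-01  2.77671902e-01  7.06571820e+01]
 [-2.03815211e-03 -2.77672088e-01  9.60673752e-01  3.74886023e+02]
 [ 0.00000000e+00  0.00000000e+00  0.00000000e+00  1.00000000e+00]]
```

View pics/scene0.png

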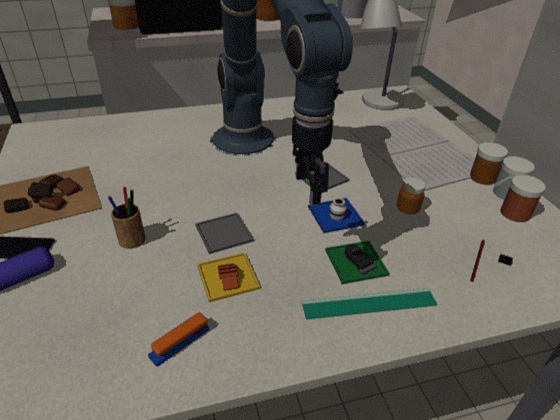

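View pics/side0.png

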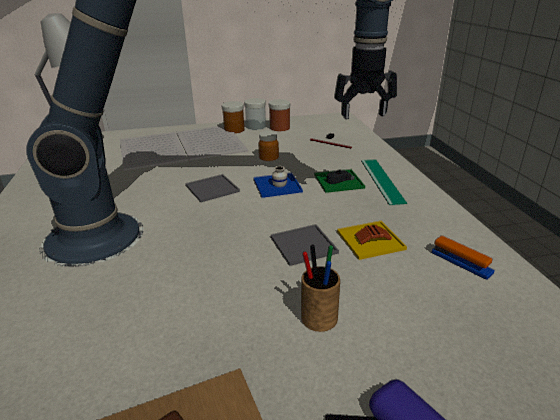

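View pics/wrist0.png

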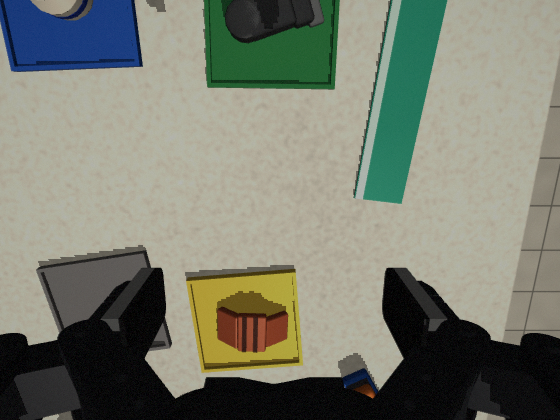

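The scene shows the jar in the blue tray (338,210), the axe in the green one (360,258) and the sherd in the yellow one (230,277). The two grey trays are at (225,232), next to the pen pot, and at about (325,178). The pen pot is at (130,225) and the sample jar at (411,195). The right-hand grey tray (smallest y) is the one beside the yellow.

```bash
cat > h.py <<'E'
from station import manip
import cv2, numpy as np
def ray(p,uv):
    uv=np.atleast_2d(np.asarray(uv,float))
    d=np.c_[(uv[:,0]-p["cx"])/p["fx"],-(uv[:,1]-p["cy"])/p["fy"],-np.ones(len(uv))]
    T=p["T"]; return T[:3,3],d@T[:3,:3].T
def plane(p,uv,z):
    o,d=ray(p,uv); return o+d*((z-o[2])/d[:,2])[:,None]
def proj(p,X):
    X=np.atleast_2d(X); T=p["T"]; c=(X-T[:3,3])@T[:3,:3]
    return np.c_[p["cx"]+p["fx"]*c[:,0]/-c[:,2], p["cy"]-p["fy"]*c[:,1]/-c[:,2]]
def w(p,loc):
    return p["T"][:3,:3]@np.asarray(loc)+p["T"][:3,3]
def tray_rect(p,mask,z=9):
    m=mask.astype(np.uint8); cs,_=cv2.findContours(m,cv2.RETR_EXTERNAL,cv2.CHAIN_APPROX_NONE)
    c=np.vstack(cs)[:,0,:]; h=cv2.convexHull(c.astype(np.int32))[:,0,:]
    X=plane(p,h,z)[:,:2]; r=cv2.minAreaRect(X.astype(np.float32)); return r
E
python3 - <<'E'
from h import *
np.set_printoptions(precision=1,suppress=True)
for n in ["scene","side"]:
    p=manip.get_image(n)
    for k in ["sherd","axe","jar","tray_blue","tray_yellow","tray_green","tray_grey","sample_jar","pen_pot"]:
        for r in manip.find_in(k,p): print(n,k,round(r["conf"],2),w(p,r["location"]))
        if k.startswith("tray"):
            for r in manip.trace(k,p)[:2]: print("   trace",round(r["conf"],2),r["pixels"].sum(),tray_rect(p,r["pixels"]))
print(manip.read_state()["time_s"])
E
```

```text
scene sherd 0.63 [ 664.7 -173.3   27.7]
scene axe 0.76 [685.1 144.   29.1]
scene jar 0.56 [509.4 154.9  36.1]
scene tray_blue 0.91 [504.3 145.1   2.2]
   trace 0.66 963 ((491.04656982421875, 157.9688720703125), (129.04493713378906, 124.69624328613281), 2.2902374267578125)
scene tray_yellow 0.62 [ 649.9 -177.2    7.9]
scene tray_yellow 0.36 [510.1 155.6  39.4]
   trace 0.63 1539 ((645.6151123046875, -172.25135803222656), (126.95545959472656, 121.49822998046875), 5.097058296203613)
scene tray_green 0.8 [681.9 124.2  10.6]
scene tray_green 0.16 [ 489.6 -153.3    8.3]
   trace 0.84 1298 ((674.3287353515625, 139.67361450195312), (125.05766296386719, 128.10809326171875), 89.79241943359375)
scene tray_grey 0.91 [317.6 227.3   3.3]
scene tray_grey 0.68 [ 487.2 -154.3    7.2]
   trace 0.79 1459 ((487.0451354980469, -154.69662475585938), (127.94868469238281, 122.28709411621094), 9.146980285644531)
   trace 0.79 295 ((322.514892578125, 197.85684204101562), (89.39080810546875, 126.96179962158203), 26.888763427734375)
scene sample_jar 0.93 [520.8 362.9  63.2]
scene sample_jar 0.56 [681.5 122.5   
[... 515 characters left out ...]
   23.7]
   trace 0.64 1212 ((641.4671020507812, -177.47213745117188), (122.39708709716797, 129.7799530029297), 4.908087253570557)
side tray_green 0.62 [663.5 116.2   2.1]
   trace 0.6 521 ((670.3799438476562, 134.4903564453125), (135.40402221679688, 124.19796752929688), 89.32025146484375)
   trace 0.57 443 ((652.9017333984375, -156.76385498046875), (84.35276794433594, 70.7037124633789), 0.4617682099342346)
side tray_grey 0.68 [299.6 183.    2.7]
side tray_grey 0.58 [ 481.2 -149.1    3.5]
   trace 0.72 1628 ((484.187744140625, -158.1277618408203), (125.58260345458984, 135.12391662597656), 8.759867668151855)
side sample_jar 0.9 [498.4 343.4  52.9]
side pen_pot 0.77 [ 448.  -411.2   80. ]
1.55
```

jog_arm(
  steps=[
    {"offset":[-0.3,-1.45,-0.2],"yaw":0.13},
    {"offset":[-0.3,-1.45,-0.2],"yaw":0.13},
    {"offset":[-0.3,-1.45,-0.2],"yaw":0.13},
    {"offset":[-0.3,-1.45,-0.2],"yaw":0.13},
    {"offset":[-0.3,-1.45,-0.2],"yaw":0.13},
    {"offset":[-0.3,-1.45,-0.2],"yaw":0.13},
    {"offset":[-0.3,-1.45,-0.2],"yaw":0.13},
    {"offset":[-0.3,-1.45,-0.2],"yaw":0.13},
    {"offset":[-0.3,-1.45,-0.2],"yaw":0.13},
    {"offset":[-0.3,-1.45,-0.2],"yaw":0.13},
    {"offset":[0,-1.45,0],"yaw":0.13},
    {"offset":[0,-1.45,0],"yaw":0.13},
  ],
  gripper=-1,
)

```text
time_s: 2.75
eef_pos: [644.9, -174.7, 211.3]
ee_rot: [-0.499, 0.501, 0.499, 0.501]
contact_force: [-0.2, -0.9, 0.3]
grip_width: 0.998
```

```bash
python3 - <<'E'
from h import *
np.set_printoptions(precision=2,suppress=True)
for i in range(2):
    p=manip.get_image("wrist"); s=manip.read_state(); print(s["time_s"],s["eef_pos"],s["ee_rot"],s["grip_width"],s["contact_force"])
cv2.imwrite("pics/w1.png",p["img"])
for k in ["sherd","tray_yellow","tray_grey"]:
    for r in manip.find_in(k,p): print(k,round(r["conf"],2),w(p,r["location"]))
for k in ["sherd","tray_yellow","tray_grey"]:
  for r in manip.trace(k,p)[:2]: print("   trace",k,round(r["conf"],2),r["pixels"].sum(),tray_rect(p,r["pixels"],9 if k!="sherd" else 29))
E
```

```text
2.8 [ 644.6  -178.57  211.12] [-0.5  0.5  0.5  0.5] 1.0000583755260353 [ 0.56 -2.91  0.62]
2.85 [ 644.57 -177.26  211.06] [-0.5  0.5  0.5  0.5] 1.0015163661540845 [-0.34 -0.03 -0.58]
sherd 0.92 [ 644.83 -172.83   23.4 ]
tray_yellow 0.68 [ 636.03 -169.52    6.7 ]
tray_grey 0.87 [ 520.38 -152.61    5.37]
   trace sherd 0.72 3541 ((646.3934326171875, -171.72857666015625), (44.207035064697266, 74.88896942138672), 89.65277099609375)
   trace tray_yellow 0.92 12005 ((643.6763305664062, -172.1343994140625), (121.19212341308594, 121.80426025390625), 4.8753437995910645)
   trace tray_grey 0.95 9521 ((515.9337768554688, -148.688232421875), (63.08110427856445, 122.56848907470703), 7.257782459259033)
   trace tray_grey 0.62 11907 ((644.0321044921875, -172.263671875), (121.42440795898438, 121.00859069824219), 5.1337761878967285)
```

View pics/w1.png

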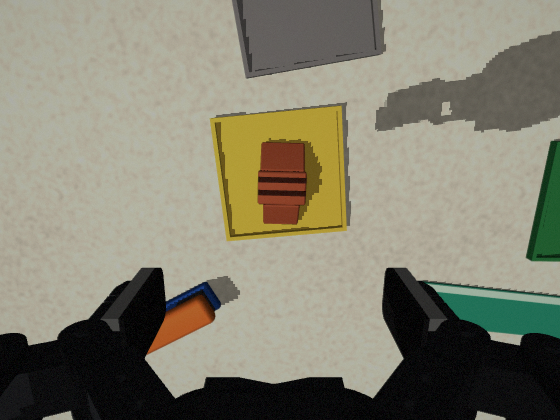

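The wrist view shows the sherd with its crown at about (282,188), columns 258-306, nearly square to the camera. It lies in the yellow tray, and the grey tray is above it.

```bash
python3 - <<'E'
import cv2
a=cv2.imread("pics/w1.png")[130:240,230:340]; cv2.imwrite("pics/w1z.png",cv2.resize(a,None,fx=5,fy=5,interpolation=cv2.INTER_CUBIC))
E
```

```text
(no output)
```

View pics/w1z.png

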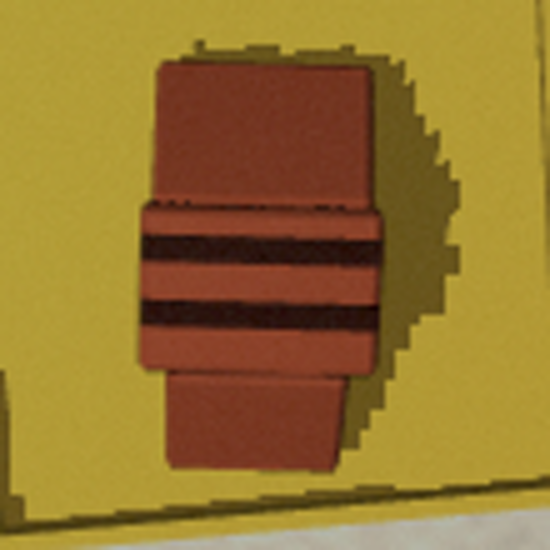

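```bash
python3 - <<'E'
from h import *
np.set_printoptions(precision=2,suppress=True)
p=manip.get_image("wrist")
z=np.array([[142,204],[382,210],[377,374],[139,368]],float)
uv=np.c_[230+z[:,0]/5-.5,130+z[:,1]/5-.5]
X=plane(p,uv,29); print(X, X.mean(0)); 
d=X[1]-X[0]; print(np.linalg.norm(d),np.arctan2(-d[0],d[1])); d=X[2]-X[3]; print(np.linalg.norm(d),np.arctan2(-d[0],d[1])); print(np.linalg.norm(X[0]-X[3]))
print(p["T"]); s=manip.read_state(); print(s["eef_pos"],s["time_s"]); print(proj(p,[s["eef_pos"]]))
from scipy.spatial.transform import Rotation as R
print(R.from_quat(s["ee_rot"]).as_matrix())
E
```

```text
[[ 634.64 -186.3    29.  ]
 [ 636.18 -143.21   29.  ]
 [ 666.76 -143.71   29.  ]
 [ 665.16 -187.53   29.  ]] [ 650.69 -165.19   29.  ]
43.11557491437701 -0.03575125994016813
43.85091980152295 -0.03661795883724983
30.54379126376539
[[   0.01   -0.96   -0.28  575.19]
 [   1.      0.01    0.   -171.62]
 [   0.     -0.28    0.96  355.99]
 [   0.      0.      0.      1.  ]]
[ 645.19 -172.72  211.47] 3.2
[[272.71 270.84]]
[[ 0.   -1.    0.01]
 [ 0.    0.01  1.  ]
 [-1.   -0.    0.  ]]
```

```bash
python3 - <<'E'
from h import *
np.set_printoptions(precision=2,suppress=True)
for i in range(2):
    p=manip.get_image("wrist"); s=manip.read_state(); print(s["time_s"],s["eef_pos"],s["joint_velocities"],p["T"][:3,3])
cv2.imwrite("pics/w2.png",p["img"]); np.savez("w2.npz",**p)
r=manip.trace("sherd",p)[0]; m=r["pixels"].astype(np.uint8); print(r["conf"],cv2.boundingRect(m)); print(tray_rect(p,m,29))
r=manip.trace("tray_yellow",p)[0]; print(tray_rect(p,r["pixels"],9))
cv2.imwrite("pics/w2z.png",cv2.resize(p["img"][130:240,230:340],None,fx=5,fy=5,interpolation=cv2.INTER_CUBIC))
E
```

```text
3.25 [ 645.16 -172.93  211.47] [ 0.  0.  0. -0.  0.  0.  0.] [ 575.18 -171.79  356.  ]
3.3 [ 645.15 -173.15  211.45] [ 0.  0.  0. -0. -0. -0.  0.] [ 575.16 -171.99  355.98]
0.71 (251, 142, 49, 82)
((646.8992309570312, -171.46218872070312), (43.621219635009766, 75.12651824951172), 88.42915344238281)
((643.6416625976562, -172.58633422851562), (122.22112274169922, 121.41119384765625), 5.033039093017578)
```

View pics/w2z.png

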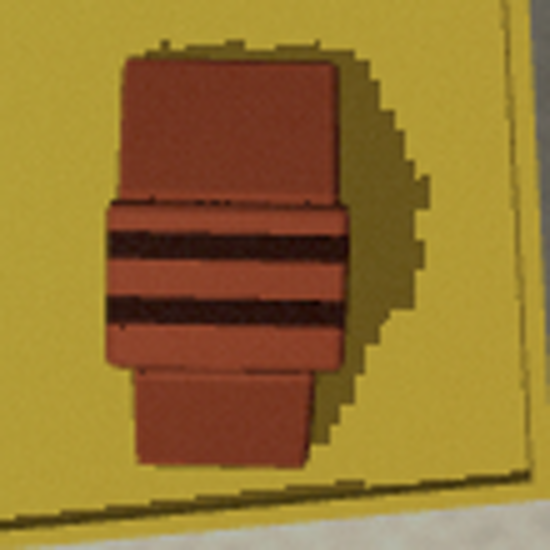

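```bash
python3 - <<'E'
from h import *
np.set_printoptions(precision=2,suppress=True)
p=dict(np.load("w2.npz"))
z=np.array([[108,204],[348,208],[344,371],[106,364]],float)
uv=np.c_[230+z[:,0]/5-.5,130+z[:,1]/5-.5]
X=plane(p,uv,29); print(X, X.mean(0)); 
for a,b in((0,1),(3,2)):
    d=X[b]-X[a]; print(np.linalg.norm(d),np.arctan2(-d[0],d[1]))
s=manip.read_state(); print(s["eef_pos"],s["time_s"])
E
```

```text
[[ 634.53 -192.85   29.  ]
 [ 635.71 -149.77   29.  ]
 [ 666.08 -150.25   29.  ]
 [ 664.29 -194.03   29.  ]] [ 650.15 -171.73   29.  ]
43.09364406297025 -0.027263027981739966
43.824952183638025 -0.04087605092855263
[ 645.09 -173.51  211.39] 3.4
```

jog_arm(
  steps=[
    {"offset":[0.25,0.1,-2.5],"yaw":-0.01},
    {"offset":[0.25,0.1,-2.5],"yaw":-0.01},
    {"offset":[0,0,-2.5],"yaw":0},
    {"offset":[0,0,-2.5],"yaw":0},
    {"offset":[0,0,-2.5],"yaw":0},
    {"offset":[0,0,-2.5],"yaw":0},
    {"offset":[0,0,0],"yaw":0},
    {"offset":[0,0,0],"yaw":0},
  ],
  gripper=-0.4,
  newtons=30,
)

```text
time_s: 4.2
eef_pos: [650.2, -171.9, 61.5]
ee_rot: [-0.492, 0.508, 0.492, 0.508]
contact_force: [0.2, -0.4, 0.4]
grip_width: 0.701
```

```bash
python3 - <<'E'
from h import *
np.set_printoptions(precision=2,suppress=True)
p=manip.get_image("wrist"); s=manip.read_state(); print(s["time_s"],s["eef_pos"],s["grip_width"])
cv2.imwrite("pics/w3.png",p["img"])
E
```

```text
4.25 [ 650.97 -171.97   62.58] 0.702481576956484
```

View pics/w3.png

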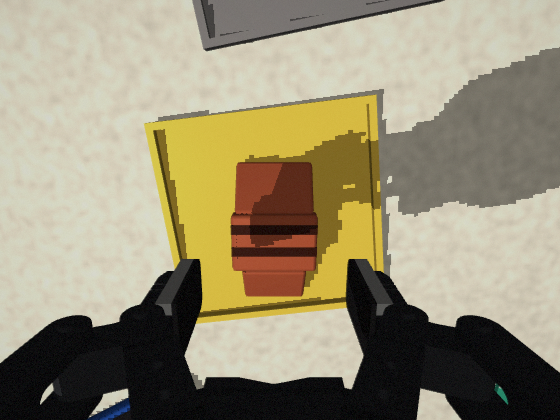

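The fingers stand evenly on either side of the crown (232-317 px, with the pads at about 200 and 348). I'll descend.

jog_arm(
  steps=[
    {"offset":[0,0,-2],"yaw":0},
    {"offset":[0,0,-2],"yaw":0},
    {"offset":[0,0,-1.1],"yaw":0},
    {"offset":[0,0,-0.5],"yaw":0},
    {"offset":[0,0,0],"yaw":0},
    {"offset":[0,0,0],"yaw":0},
  ],
)

```text
time_s: 4.85
eef_pos: [650.9, -172.0, 6.5]
ee_rot: [-0.493, 0.507, 0.492, 0.508]
contact_force: [-0.0, 0.3, 0.3]
grip_width: 0.7
```

jog_arm(
  steps=[
    {"offset":[0,0,0],"yaw":0},
    {"offset":[0,0,0],"yaw":0},
    {"offset":[0,0,0],"yaw":0},
    {"offset":[0,0,0],"yaw":0},
    {"offset":[0,0,0],"yaw":0},
  ],
  gripper=0.3,
  newtons=30,
)

```text
time_s: 5.35
eef_pos: [650.8, -172.2, 6.4]
ee_rot: [-0.493, 0.507, 0.492, 0.508]
contact_force: [-0.8, 1.0, 6.3]
grip_width: 0.501
```

jog_arm(
  steps=[
    {"offset":[0,0,0.5],"yaw":0},
    {"offset":[0,0,1],"yaw":0},
    {"offset":[0,0,2],"yaw":0},
    {"offset":[0,0,2],"yaw":0},
    {"offset":[0,0,2],"yaw":0},
    {"offset":[0,0,1.5],"yaw":0},
    {"offset":[0,0,1],"yaw":0},
    {"offset":[0,0,0],"yaw":0},
    {"offset":[0,0,0],"yaw":0},
  ],
)

```text
time_s: 6.25
eef_pos: [649.5, -171.9, 104.8]
ee_rot: [-0.492, 0.508, 0.493, 0.507]
contact_force: [0.3, -0.2, -1.1]
grip_width: 0.509
```

```bash
python3 - <<'E'
from h import *
np.set_printoptions(precision=2,suppress=True)
p=manip.get_image("wrist"); s=manip.read_state(); print(s["time_s"],s["eef_pos"],s["grip_width"],s["contact_force"])
cv2.imwrite("pics/w4.png",p["img"])
for r in manip.trace("tray_grey",p): print(r["conf"],tray_rect(p,r["pixels"]))
for r in manip.trace("tray_yellow",p): print(r["conf"],tray_rect(p,r["pixels"]))
E
```

```text
6.3 [ 649.25 -171.89  104.31] 0.5087985682000412 [ 1.45 -0.45 -1.  ]
0.6 ((539.6777954101562, -146.92587280273438), (124.34609985351562, 32.71785354614258), 88.20797729492188)
0.84 ((642.9125366210938, -172.30001831054688), (119.38282012939453, 121.09201049804688), 5.056952476501465)
```

View pics/w4.png

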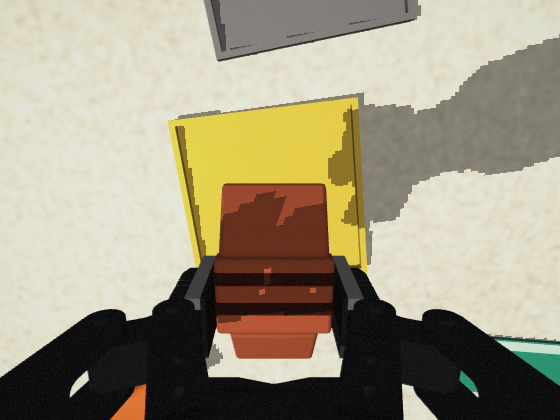

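jog_arm(
  steps=[
    {"offset":[-1,0,0],"yaw":0},
    {"offset":[-2,0.3,0],"yaw":0},
    {"offset":[-2.2,0.3,0],"yaw":0},
    {"offset":[-2.2,0.3,0],"yaw":0},
    {"offset":[-2.2,0.3,0],"yaw":0},
    {"offset":[-2.2,0.3,0],"yaw":0},
    {"offset":[-2.2,0.3,0],"yaw":0},
    {"offset":[-1.5,0,0],"yaw":0},
    {"offset":[-0.9,0,0],"yaw":0},
    {"offset":[0,0,0],"yaw":0},
    {"offset":[0,0,0],"yaw":0},
    {"offset":[0,0,0],"yaw":0},
  ],
)

```text
time_s: 7.6
eef_pos: [487.0, -153.9, 105.4]
ee_rot: [-0.493, 0.507, 0.492, 0.508]
contact_force: [-0.5, -0.8, -1.3]
grip_width: 0.505
```

```bash
python3 - <<'E'
from h import *
np.set_printoptions(precision=2,suppress=True)
p=manip.get_image("wrist"); s=manip.read_state(); print(s["time_s"],s["eef_pos"],s["grip_width"],s["contact_force"],s["q"])
cv2.imwrite("pics/w5.png",p["img"])
for r in manip.trace("tray_grey",p): print(r["conf"],tray_rect(p,r["pixels"]))
E
```

```text
7.65 [ 486.9  -153.88  105.36] 0.5091708638259443 [ 0.11  0.23 -1.41] [ 0.51  0.38 -0.36  2.03  0.19  0.76  1.58]
0.91 ((485.91796875, -154.0048370361328), (121.14847564697266, 121.09204864501953), 9.191804885864258)
```

View pics/w5.png

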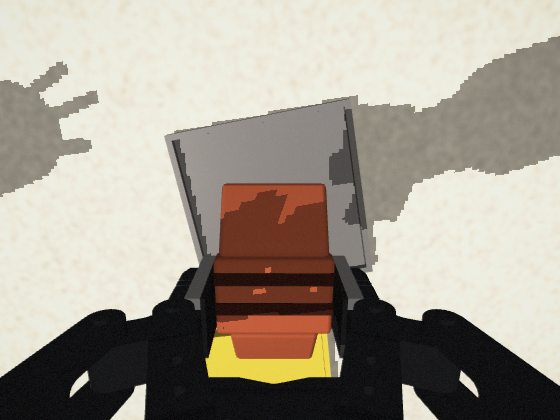

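jog_arm(
  steps=[
    {"offset":[-0.1,0,-2],"yaw":0},
    {"offset":[0,0,-2],"yaw":0},
    {"offset":[0,0,-2],"yaw":0},
    {"offset":[0,0,-2],"yaw":0},
    {"offset":[0,0,-1],"yaw":0},
    {"offset":[0,0,-0.5],"yaw":0},
    {"offset":[0,0,-0.35],"yaw":0},
    {"offset":[0,0,0],"yaw":0},
    {"offset":[0,0,0],"yaw":0},
    {"offset":[0,0,0],"yaw":0},
  ],
)

```text
time_s: 8.7
eef_pos: [485.4, -154.1, 7.5]
ee_rot: [-0.493, 0.507, 0.492, 0.508]
contact_force: [0.1, -0.3, -0.3]
grip_width: 0.506
```

jog_arm(
  steps=[
    {"offset":[0,0,0],"yaw":0},
    {"offset":[0,0,0],"yaw":0},
    {"offset":[0,0,0],"yaw":0},
    {"offset":[0,0,0],"yaw":0},
  ],
  gripper=-0.4,
)

```text
time_s: 9.1
eef_pos: [485.1, -154.0, 6.9]
ee_rot: [-0.492, 0.508, 0.492, 0.508]
contact_force: [-0.5, 0.6, 0.3]
grip_width: 0.698
```

jog_arm(
  steps=[
    {"offset":[0,0,0.5],"yaw":0},
    {"offset":[0,0,1.5],"yaw":0},
    {"offset":[0,0,2],"yaw":0},
    {"offset":[0,0,2],"yaw":0},
    {"offset":[0,0,2],"yaw":0},
    {"offset":[0,0,2],"yaw":0},
    {"offset":[0,0,2],"yaw":0},
    {"offset":[0,0,2],"yaw":0},
    {"offset":[0,0,0],"yaw":0},
  ],
)

```text
time_s: 10.0
eef_pos: [486.9, -154.3, 149.7]
ee_rot: [-0.494, 0.507, 0.49, 0.509]
contact_force: [-0.2, 0.1, 1.6]
grip_width: 0.7
```

```bash
python3 - <<'E'
from h import *
np.set_printoptions(precision=2,suppress=True)
p=manip.get_image("wrist"); s=manip.read_state(); print(s["time_s"],s["eef_pos"],s["grip_width"],s["contact_force"])
cv2.imwrite("pics/w6.png",p["img"])
E
```

```text
10.05 [ 485.76 -154.13  148.1 ] 0.6991880548812088 [ 0.15  0.28 -0.39]
```

View pics/w6.png

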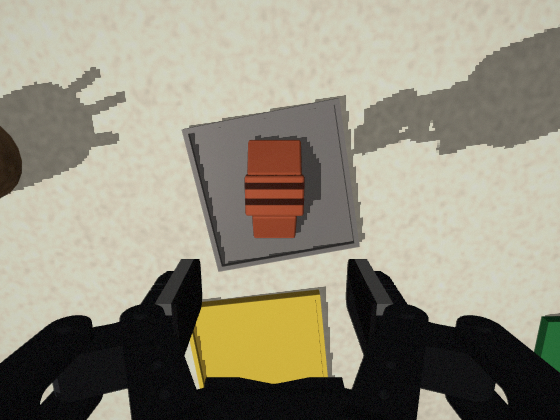

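The sherd sits level in the grey tray, at (274,190) in the wrist view. Next is the axe.

jog_arm(
  steps=[
    {"offset":[1.5,1.4,1],"yaw":0},
    {"offset":[1.5,2.5,1],"yaw":0},
    {"offset":[1.5,2.8,1],"yaw":0},
    {"offset":[1.5,2.8,1],"yaw":0},
    {"offset":[1.5,2.8,1],"yaw":0},
    {"offset":[1.5,2.8,1],"yaw":0},
    {"offset":[1.5,2.8,0],"yaw":0},
    {"offset":[1.5,2.8,0],"yaw":0},
    {"offset":[1.5,2.8,0],"yaw":0},
    {"offset":[1.5,2.8,0],"yaw":0},
    {"offset":[1.5,1.8,0],"yaw":0},
    {"offset":[1.5,1,0],"yaw":0},
  ],
)

```text
time_s: 11.25
eef_pos: [664.4, 139.8, 205.0]
ee_rot: [-0.492, 0.507, 0.494, 0.506]
contact_force: [-0.1, 0.1, -0.1]
grip_width: 0.702
```

jog_arm(
  steps=[
    {"offset":[0,0,0],"yaw":0},
    {"offset":[0,0,0],"yaw":0},
    {"offset":[0,0,0],"yaw":0},
    {"offset":[0,0,0],"yaw":0},
  ],
)

```text
time_s: 11.65
eef_pos: [664.5, 135.9, 206.7]
ee_rot: [-0.492, 0.508, 0.492, 0.508]
contact_force: [-0.4, -0.4, 1.1]
grip_width: 0.701
```

```bash
python3 - <<'E'
from h import *
np.set_printoptions(precision=2,suppress=True)
p=manip.get_image("wrist"); s=manip.read_state(); print(s["time_s"],s["eef_pos"],s["grip_width"],s["contact_force"])
cv2.imwrite("pics/w7.png",p["img"]); np.savez("w7.npz",**p)
r=manip.trace("axe",p)[0]; m=r["pixels"].astype(np.uint8); b=cv2.boundingRect(m); print(r["conf"],b); print(tray_rect(p,m,20))
r=manip.trace("tray_green",p)[0]; print(r["conf"],tray_rect(p,r["pixels"],9))
x0=b[0]-15;y0=b[1]-15; print(x0,y0); cv2.imwrite("pics/w7z.png",cv2.resize(p["img"][y0:y0+120,x0:x0+120],None,fx=5,fy=5,interpolation=cv2.INTER_CUBIC))
E
```

```text
11.7 [664.63 136.06 206.89] 0.6955348245470151 [-0.39  0.43  0.05]
0.96 (257, 145, 64, 90)
((671.3572998046875, 146.9510955810547), (83.37519836425781, 43.525970458984375), 17.224430084228516)
0.61 ((672.640869140625, 142.38909912109375), (121.45150756835938, 121.4502944946289), 89.5379409790039)
242 130
```

View pics/w7.png

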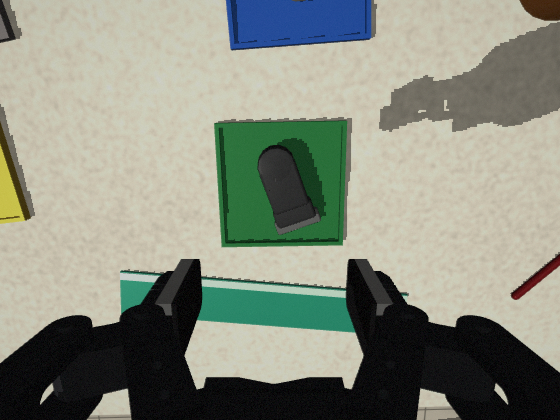

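View pics/w7z.png

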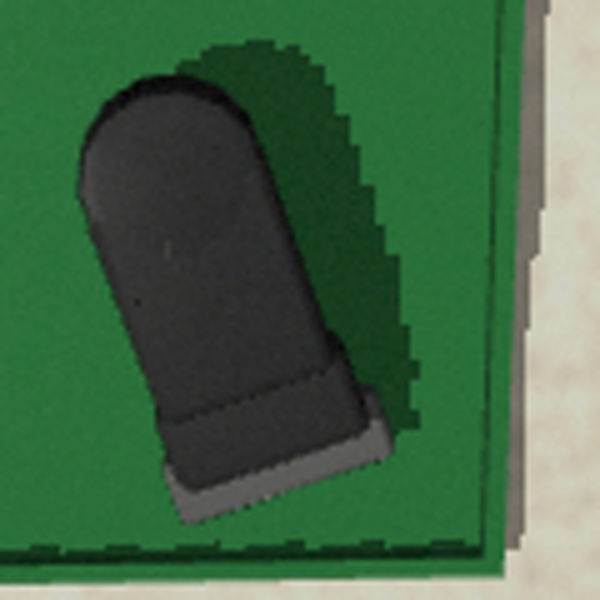

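```bash
python3 - <<'E'
from h import *
np.set_printoptions(precision=2,suppress=True)
p=dict(np.load("w7.npz"))
f=lambda z:np.c_[242+np.array(z,float)[:,0]/5-.5,130+np.array(z,float)[:,1]/5-.5]
E=plane(p,f([[80,200],[158,410],[258,145],[330,340]]),30)[:,:2]
print(E)
for a,b in((0,1),(2,3)):
    d=E[b]-E[a]; print(np.arctan2(d[1],d[0]))
T=plane(p,f([[392,440],[188,521]]),14)[:,:2]; print(T,T.mean(0),np.linalg.norm(T[0]-T[1])); d=T[0]-T[1]; print(np.arctan2(-d[0],d[1]))
th=0.375
u=np.array([np.cos(th),np.sin(th)]); v=np.array([-u[1],u[0]])
print("lat",E@v,"tip lat",T@v, "long tip",T@u)
print("butt", plane(p,f([[160,75]]),30)[:,:2]@u, plane(p,f([[160,75]]),4)[:,:2]@u)
c=u*((T@u).mean()-42)+v*(E@v).mean(); print("centre",c)
print("tray", plane(p,[[215,124],[348,119],[344,244],[222,247]],9)[:,:2], plane(p,[[215,124],[348,119],[344,244],[222,247]],9).mean(0))
E
```

```text
[[651.73 122.15]
 [690.77 134.63]
 [643.02 153.67]
 [678.62 166.  ]]
0.30928347175815474
0.3335070782424269
[[703.   179.12]
 [718.26 139.52]] [710.63 159.32] 42.43565739119246
0.3678418010405834
lat [-125.05 -127.74  -92.53  -94.1 ] tip lat [ -90.82 -133.25] long tip [719.76 719.45]
butt [636.7] [639.35]
centre [670.75 145.97]
tray [[612.53  84.38]
 [612.   204.88]
 [733.03 203.74]
 [732.36  82.23]] [672.48 143.81   9.  ]
```

jog_arm(
  steps=[
    {"offset":[0.2,0.3,-1],"yaw":0.09},
    {"offset":[0.2,0.3,-2],"yaw":0.09},
    {"offset":[0.2,0.3,-2.5],"yaw":0.09},
    {"offset":[0,0,-2.5],"yaw":0.09},
    {"offset":[0,0,-2.5],"yaw":0},
    {"offset":[0,0,-2.5],"yaw":0},
    {"offset":[0,0,-1],"yaw":0},
    {"offset":[0,0,-0.5],"yaw":0},
    {"offset":[0,0,0],"yaw":0},
    {"offset":[0,0,0],"yaw":0},
    {"offset":[0,0,0],"yaw":0},
  ],
)

```text
time_s: 12.9
eef_pos: [671.9, 146.4, 63.3]
ee_rot: [0.576, -0.411, -0.575, -0.412]
contact_force: [-0.5, -0.8, -0.1]
grip_width: 0.701
```

```bash
python3 - <<'E'
from h import *
np.set_printoptions(precision=2,suppress=True)
p=manip.get_image("wrist"); s=manip.read_state(); print(s["time_s"],s["eef_pos"],s["grip_width"],s["contact_force"],s["q"])
cv2.imwrite("pics/w8.png",p["img"]); np.savez("w8.npz",**p)
r=manip.trace("tray_green",p)[0]; print(r["conf"],tray_rect(p,r["pixels"],9))
th=.33
u=np.array([np.cos(th),np.sin(th)]); v=np.array([-u[1],u[0]]);c=np.array([670.9,145.7])
im=p["img"].copy()
def L(a,z,col):
    P=np.array([[*(c+x*u+y*v),z] for x,y in a]); cv2.polylines(im,[np.round(proj(p,P)*1).astype(np.int32)],True,col,1)
L([[-25,-17],[17,-17],[17,17],[-25,17]],30,(0,0,255)); L([[28,-22],[42,-22],[42,22],[28,22]],14,(0,255,255))
cv2.imwrite("pics/w8o.png",im)
E
```

```text
12.95 [671.72 146.29  63.1 ] 0.6984023084493366 [-0.2   0.44 -0.23] [ 0.03  0.7  -0.46  1.62  0.38  0.91  1.33]
0.84 ((672.9763793945312, 142.71853637695312), (121.88551330566406, 122.6711196899414), 89.18547821044922)
```

View pics/w8o.png

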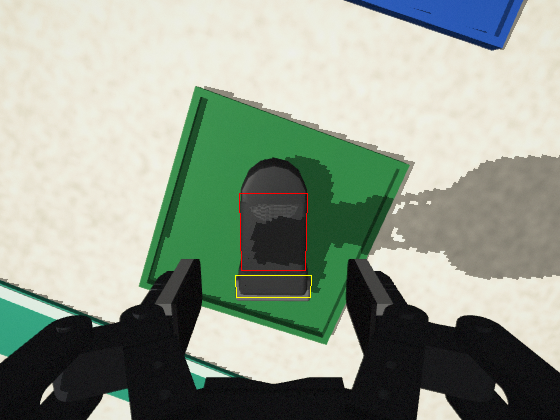

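The overlay fits the axe (240-308 px) and the fingers are centred on it. I'll descend and grip.

jog_arm(
  steps=[
    {"offset":[0,0,-2],"yaw":0},
    {"offset":[0,0,-2],"yaw":0},
    {"offset":[0,0,-1.1],"yaw":0},
    {"offset":[0,0,-0.5],"yaw":0},
    {"offset":[0,0,0],"yaw":0},
    {"offset":[0,0,0],"yaw":0},
  ],
)

```text
time_s: 13.6
eef_pos: [671.6, 146.4, 6.7]
ee_rot: [0.575, -0.411, -0.575, -0.412]
contact_force: [0.6, -0.3, 0.0]
grip_width: 0.698
```

jog_arm(
  steps=[
    {"offset":[0,0,0],"yaw":0},
    {"offset":[0,0,0],"yaw":0},
    {"offset":[0,0,0],"yaw":0},
    {"offset":[0,0,0],"yaw":0},
    {"offset":[0,0,0],"yaw":0},
  ],
  gripper=0.5,
  newtons=45,
)

```text
time_s: 14.1
eef_pos: [671.8, 146.3, 6.9]
ee_rot: [0.576, -0.411, -0.575, -0.412]
contact_force: [-0.3, -0.7, 6.0]
grip_width: 0.389
```

jog_arm(
  steps=[
    {"offset":[0,0,0.5],"yaw":0},
    {"offset":[0,0,1],"yaw":0},
    {"offset":[0,0,2],"yaw":0},
    {"offset":[0,0,2],"yaw":0},
    {"offset":[0,0,2],"yaw":0},
    {"offset":[0,0,1.5],"yaw":0},
    {"offset":[0,0,1],"yaw":0},
    {"offset":[0,0,0],"yaw":0},
    {"offset":[0,0,0],"yaw":0},
  ],
)

```text
time_s: 15.0
eef_pos: [670.5, 145.8, 105.2]
ee_rot: [-0.575, 0.412, 0.575, 0.411]
contact_force: [-0.2, -0.5, -2.6]
grip_width: 0.388
```

```bash
python3 - <<'E'
from h import *
np.set_printoptions(precision=2,suppress=True)
p=manip.get_image("wrist"); s=manip.read_state(); print(s["time_s"],s["eef_pos"],s["grip_width"],s["contact_force"],s["q"])
cv2.imwrite("pics/w9.png",p["img"])
E
```

```text
15.05 [670.3  145.7  104.75] 0.3857759473854916 [ 0.4  -0.1  -3.04] [ 0.05  0.66 -0.48  1.6   0.35  0.98  1.35]
```

View pics/w9.png

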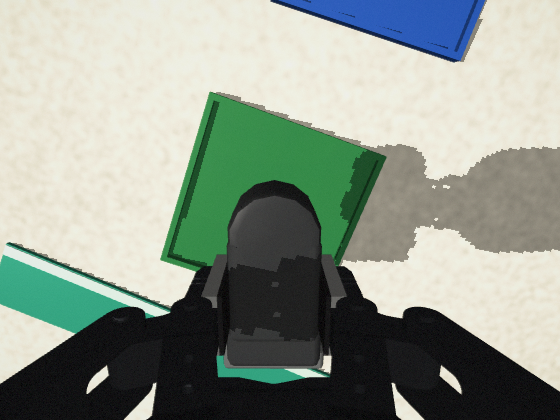

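jog_arm(
  steps=[
    {"offset":[0,-1,0],"yaw":-0.02},
    {"offset":[-0.3,-2,0],"yaw":-0.02},
    {"offset":[-0.3,-3,0],"yaw":-0.02},
    {"offset":[-0.3,-3,0],"yaw":-0.02},
    {"offset":[-0.3,-3,0],"yaw":-0.02},
    {"offset":[-0.3,-3,0],"yaw":-0.02},
    {"offset":[-0.3,-3,0],"yaw":-0.02},
    {"offset":[-0.3,-3,0],"yaw":-0.02},
    {"offset":[-0.3,-3,0],"yaw":-0.02},
    {"offset":[-0.3,-3,0],"yaw":-0.02},
    {"offset":[0,-2,0],"yaw":-0.02},
    {"offset":[0,-1.8,0],"yaw":-0.02},
  ],
)

```text
time_s: 16.25
eef_pos: [643.2, -164.8, 105.5]
ee_rot: [-0.521, 0.479, 0.521, 0.478]
contact_force: [0.1, -0.0, -0.7]
grip_width: 0.388
```

jog_arm(
  steps=[
    {"offset":[0,-1,0],"yaw":0},
    {"offset":[0,0,0],"yaw":0},
    {"offset":[0,0,0],"yaw":0},
    {"offset":[0,0,0],"yaw":0},
    {"offset":[0,0,0],"yaw":0},
  ],
)

```text
time_s: 16.75
eef_pos: [644.3, -170.2, 105.9]
ee_rot: [-0.522, 0.476, 0.523, 0.477]
contact_force: [0.3, 0.4, -2.1]
grip_width: 0.388
```

```bash
python3 - <<'E'
from h import *
np.set_printoptions(precision=2,suppress=True)
p=manip.get_image("wrist"); s=manip.read_state(); print(s["time_s"],s["eef_pos"],s["ee_rot"],s["grip_width"],s["contact_force"])
cv2.imwrite("pics/w10.png",p["img"])
for r in manip.trace("tray_yellow",p): print(r["conf"],tray_rect(p,r["pixels"]))
E
```

```text
16.8 [ 644.23 -170.54  105.91] [-0.52  0.48  0.52  0.48] 0.3898245521362707 [-0.25  0.44 -1.82]
0.84 ((642.876953125, -172.2358856201172), (120.05254364013672, 122.09983825683594), 4.981082439422607)
```

View pics/w10.png

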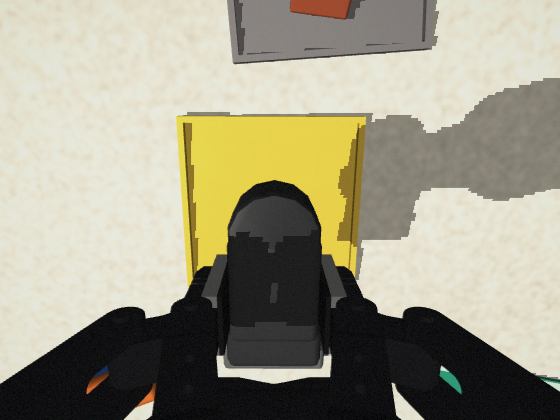

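jog_arm(
  steps=[
    {"offset":[0,0,-2],"yaw":0},
    {"offset":[0,-0.1,-2],"yaw":0},
    {"offset":[0,0,-2],"yaw":0},
    {"offset":[0,0,-2],"yaw":0},
    {"offset":[0,0,-1],"yaw":0},
    {"offset":[0,0,-0.5],"yaw":0},
    {"offset":[0,0,-0.35],"yaw":0},
    {"offset":[0,0,0],"yaw":0},
    {"offset":[0,0,0],"yaw":0},
    {"offset":[0,0,0],"yaw":0},
  ],
)

```text
time_s: 17.85
eef_pos: [644.6, -173.1, 8.2]
ee_rot: [0.522, -0.477, -0.521, -0.477]
contact_force: [-0.3, 0.7, -1.7]
grip_width: 0.393
```

jog_arm(
  steps=[
    {"offset":[0,0,0],"yaw":0},
    {"offset":[0,0,0],"yaw":0},
    {"offset":[0,0,0],"yaw":0},
    {"offset":[0,0,0],"yaw":0},
  ],
  gripper=-0.4,
)

```text
time_s: 18.25
eef_pos: [644.2, -173.0, 7.6]
ee_rot: [0.522, -0.477, -0.522, -0.477]
contact_force: [-0.0, 0.4, 0.0]
grip_width: 0.699
```

jog_arm(
  steps=[
    {"offset":[0,0,0.5],"yaw":0},
    {"offset":[0,0,1.5],"yaw":0},
    {"offset":[0,0,2],"yaw":0},
    {"offset":[0,0,2],"yaw":0},
    {"offset":[0,0,2],"yaw":0},
    {"offset":[0,0,2],"yaw":0},
    {"offset":[0,0,2],"yaw":0},
    {"offset":[0,0,2],"yaw":0},
    {"offset":[0,0,0],"yaw":0},
    {"offset":[0,0,0],"yaw":0},
    {"offset":[0,0,0],"yaw":0},
  ],
)

```text
time_s: 19.35
eef_pos: [643.3, -172.9, 146.6]
ee_rot: [-0.521, 0.478, 0.522, 0.477]
contact_force: [0.6, 0.4, -1.0]
grip_width: 0.706
```

```bash
python3 - <<'E'
from h import *
np.set_printoptions(precision=2,suppress=True)
p=manip.get_image("wrist"); s=manip.read_state(); print(s["time_s"],s["eef_pos"],s["grip_width"],s["contact_force"])
for r in manip.trace("tray_yellow",p): print(r["conf"],tray_rect(p,r["pixels"]))
im=p["img"].copy()
th=.09;u=np.array([np.cos(th),np.sin(th)]); v=np.array([-u[1],u[0]]);c=np.array([643.3,-172.4])
def L(a,z,col):
    P=np.array([[*(c+x*u+y*v),z] for x,y in a]); cv2.polylines(im,[np.round(proj(p,P)*1).astype(np.int32)],True,col,1)
L([[-25,-17],[17,-17],[17,17],[-25,17]],30,(0,0,255)); L([[28,-22],[42,-22],[42,22],[28,22]],14,(0,255,255)); L([[-60,-60],[60,-60],[60,60],[-60,60]],9,(255,0,0))
cv2.imwrite("pics/w11.png",im)
E
```

```text
19.4 [ 643.23 -172.91  146.32] 0.6979314243799706 [-0.88  0.26 -0.19]
0.77 ((643.9743041992188, -172.10690307617188), (121.8236083984375, 121.27626037597656), 4.7088165283203125)
```

View pics/w11.png

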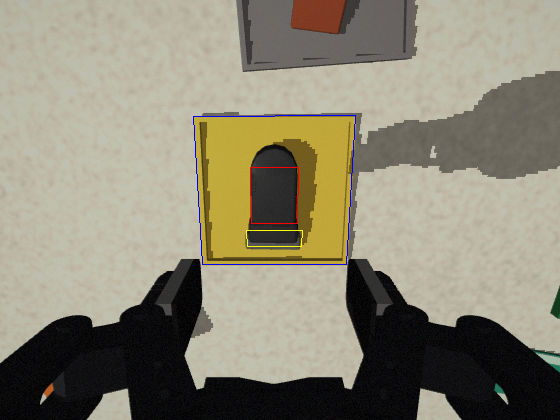

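The overlays match: the axe is centred in the yellow tray. Next is the jar.

jog_arm(
  steps=[
    {"offset":[-0.6,1,1],"yaw":-0.01},
    {"offset":[-1.4,2,1],"yaw":-0.01},
    {"offset":[-1.4,3,1],"yaw":-0.01},
    {"offset":[-1.4,3,1],"yaw":-0.01},
    {"offset":[-1.4,3,0],"yaw":-0.01},
    {"offset":[-1.4,3,0],"yaw":-0.01},
    {"offset":[-1.4,3,0],"yaw":-0.01},
    {"offset":[-1.4,3,0],"yaw":-0.01},
    {"offset":[-1.4,3,0],"yaw":-0.01},
    {"offset":[-1.4,3,0],"yaw":0},
    {"offset":[-1.4,3,0],"yaw":0},
    {"offset":[-1,2,0],"yaw":0},
  ],
)

```text
time_s: 20.65
eef_pos: [486.0, 150.1, 187.9]
ee_rot: [-0.5, 0.499, 0.501, 0.5]
contact_force: [0.0, -0.3, -0.2]
grip_width: 0.699
```

jog_arm(
  steps=[
    {"offset":[0,0.5,0],"yaw":0},
    {"offset":[0,0,0],"yaw":0},
    {"offset":[0,0,0],"yaw":0},
    {"offset":[0,0,0],"yaw":0},
    {"offset":[0,0,0],"yaw":0},
    {"offset":[0,0,0],"yaw":0},
  ],
)

```text
time_s: 21.25
eef_pos: [488.3, 151.3, 187.2]
ee_rot: [-0.499, 0.501, 0.5, 0.5]
contact_force: [-0.6, 0.1, 0.3]
grip_width: 0.701
```

```bash
python3 - <<'E'
from h import *
np.set_printoptions(precision=2,suppress=True)
p=manip.get_image("wrist"); s=manip.read_state(); print(s["time_s"],s["eef_pos"],s["grip_width"],s["contact_force"])
cv2.imwrite("pics/w12.png",p["img"]); np.savez("w12.npz",**p)
for r in manip.trace("tray_blue",p): print(r["conf"],tray_rect(p,r["pixels"],9))
r=manip.trace("jar",p)[0]; m=r["pixels"].astype(np.uint8); b=cv2.boundingRect(m); print(r["conf"],b)
for r in manip.find_in("jar",p): print(r["conf"],w(p,r["location"]))
x0=b[0]-15;y0=b[1]-15; print(x0,y0); cv2.imwrite("pics/w12z.png",cv2.resize(p["img"][y0:y0+100,x0:x0+100],None,fx=5,fy=5,interpolation=cv2.INTER_CUBIC))
E
```

```text
21.3 [488.2  151.47 187.24] 0.7024767432243022 [-0.56 -0.13  0.42]
0.88 ((488.4716796875, 159.95469665527344), (121.9979248046875, 120.59575653076172), 2.315314531326294)
0.89 (259, 168, 53, 55)
0.56 [488.12 159.42  58.72]
244 153
```

View pics/w12.png

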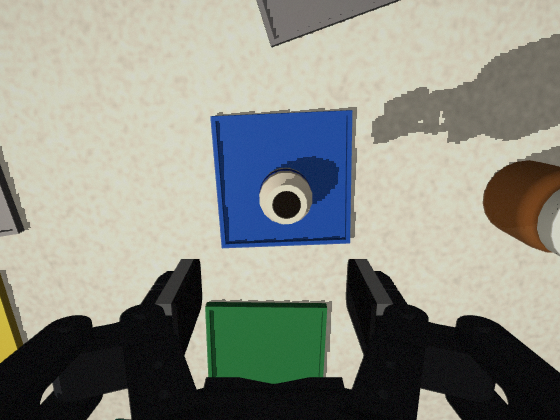

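View pics/w12z.png

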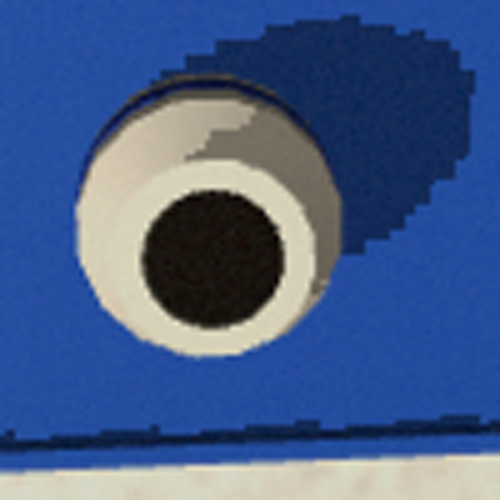

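```bash
python3 - <<'E'
from h import *
np.set_printoptions(precision=2,suppress=True)
p=dict(np.load("w12.npz"))
print(plane(p,[[286.3,204.3]],56),plane(p,[[287,204]],56),plane(p,[[285.4,204]],38))
print(plane(p,[[262.2,204],[310,204]],56))
s=manip.read_state(); print(s["eef_pos"],s["q"])
E
```

```text
[[495.21 161.28  56.  ]] [[494.97 161.83  56.  ]] [[499.97 161.16  38.  ]]
[[494.92 142.56  56.  ]
 [495.02 179.69  56.  ]]
[488.06 151.92 187.29] [ 0.08  0.3  -0.56  1.94  0.2   0.95  1.  ]
```

jog_arm(
  steps=[
    {"offset":[0.35,0.5,-1],"yaw":0},
    {"offset":[0.35,0.45,-2],"yaw":0},
    {"offset":[0,0,-2.5],"yaw":0},
    {"offset":[0,0,-2.5],"yaw":0},
    {"offset":[0,0,-2],"yaw":0},
    {"offset":[0,0,-1.5],"yaw":0},
    {"offset":[0,0,-0.5],"yaw":0},
    {"offset":[0,0,0],"yaw":0},
    {"offset":[0,0,0],"yaw":0},
    {"offset":[0,0,0],"yaw":0},
  ],
)

```text
time_s: 22.45
eef_pos: [495.7, 161.9, 68.2]
ee_rot: [-0.5, 0.5, 0.5, 0.501]
contact_force: [-0.1, -0.3, 0.8]
grip_width: 0.697
```

```bash
python3 - <<'E'
from h import *
np.set_printoptions(precision=2,suppress=True)
p=manip.get_image("wrist"); s=manip.read_state(); print(s["time_s"],s["eef_pos"],s["grip_width"],s["contact_force"])
im=p["img"].copy(); a=np.linspace(0,2*np.pi,40)
for z,r,col in((56,16,(0,0,255)),(38,22,(0,255,0))):
    P=np.c_[495.1+r*np.cos(a),161.4+r*np.sin(a),0*a+z]; cv2.polylines(im,[np.round(proj(p,P)).astype(np.int32)],True,col,1)
cv2.imwrite("pics/w13.png",im)
E
```

```text
22.5 [495.62 161.81  68.15] 0.697065236167059 [ 0.17 -0.71  0.41]
```

View pics/w13.png

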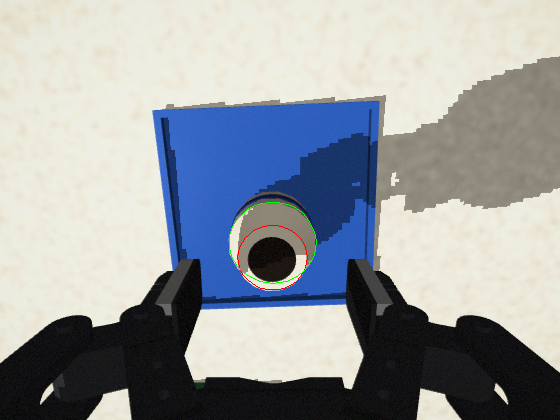

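jog_arm(
  steps=[
    {"offset":[0,0,-1],"yaw":0},
    {"offset":[0,0,-2],"yaw":0},
    {"offset":[0,0,-1.6],"yaw":0},
    {"offset":[0,0,-1],"yaw":0},
    {"offset":[0,0,-0.5],"yaw":0},
    {"offset":[0,0,0],"yaw":0},
    {"offset":[0,0,0],"yaw":0},
  ],
)

```text
time_s: 23.2
eef_pos: [495.4, 161.8, 6.7]
ee_rot: [-0.5, 0.5, 0.5, 0.5]
contact_force: [0.6, 0.2, 0.4]
grip_width: 0.702
```

jog_arm(
  steps=[
    {"offset":[0,0,0],"yaw":0},
    {"offset":[0,0,0],"yaw":0},
    {"offset":[0,0,0],"yaw":0},
    {"offset":[0,0,0],"yaw":0},
    {"offset":[0,0,0],"yaw":0},
  ],
  gripper=0.3,
  newtons=35,
)

```text
time_s: 23.7
eef_pos: [495.7, 161.8, 7.2]
ee_rot: [-0.5, 0.5, 0.5, 0.501]
contact_force: [-0.5, -0.7, 5.7]
grip_width: 0.507
```

jog_arm(
  steps=[
    {"offset":[0,0,0.5],"yaw":0},
    {"offset":[0,0,1],"yaw":0},
    {"offset":[0,0,2],"yaw":0},
    {"offset":[0,0,2],"yaw":0},
    {"offset":[0,0,2],"yaw":0},
    {"offset":[0,0,1.5],"yaw":0},
    {"offset":[0,0,1],"yaw":0},
    {"offset":[0,0,0],"yaw":0},
    {"offset":[0,0,0],"yaw":0},
  ],
)

```text
time_s: 24.6
eef_pos: [494.7, 161.3, 106.1]
ee_rot: [-0.5, 0.5, 0.5, 0.5]
contact_force: [-0.3, -0.8, -1.6]
grip_width: 0.503
```

```bash
python3 - <<'E'
from h import *
np.set_printoptions(precision=2,suppress=True)
p=manip.get_image("wrist"); s=manip.read_state(); print(s["time_s"],s["eef_pos"],s["grip_width"],s["contact_force"],s["q"])
cv2.imwrite("pics/w14.png",p["img"])
for r in manip.trace("tray_blue",p): print(r["conf"],tray_rect(p,r["pixels"],9))
E
```

```text
24.65 [494.44 161.19 105.7 ] 0.503377534204325 [ 0.14  0.36 -0.43] [ 0.02  0.42 -0.53  2.    0.29  0.79  0.9 ]
0.76 ((484.10699462890625, 159.73779296875), (113.35308074951172, 121.32901763916016), 1.967451810836792)
```

View pics/w14.png

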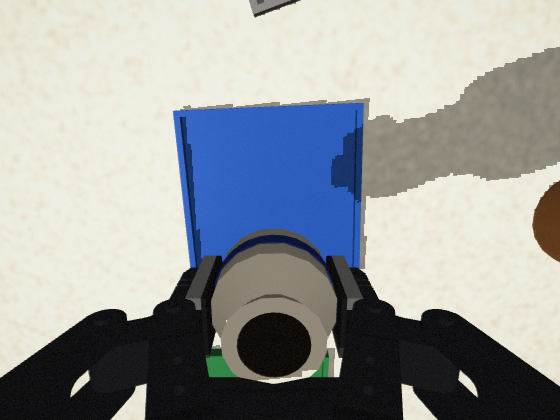

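jog_arm(
  steps=[
    {"offset":[1,0,0],"yaw":0},
    {"offset":[1.8,-0.2,0],"yaw":0},
    {"offset":[2,-0.2,0],"yaw":0},
    {"offset":[2,-0.3,0],"yaw":0},
    {"offset":[2,-0.3,0],"yaw":0},
    {"offset":[2,-0.3,0],"yaw":0},
    {"offset":[2,-0.3,0],"yaw":0},
    {"offset":[2,-0.3,0],"yaw":0},
    {"offset":[1.5,0,0],"yaw":0},
    {"offset":[1,0,0],"yaw":0},
    {"offset":[0.5,0,0],"yaw":0},
    {"offset":[0,0,0],"yaw":0},
  ],
)

```text
time_s: 25.9
eef_pos: [673.2, 142.6, 105.8]
ee_rot: [-0.5, 0.5, 0.5, 0.5]
contact_force: [-0.2, -0.1, -1.4]
grip_width: 0.503
```

jog_arm(
  steps=[
    {"offset":[0,0,0],"yaw":0},
    {"offset":[0,0,0],"yaw":0},
    {"offset":[0,0,0],"yaw":0},
    {"offset":[0,0,0],"yaw":0},
  ],
)

```text
time_s: 26.3
eef_pos: [672.8, 142.6, 106.6]
ee_rot: [-0.5, 0.5, 0.5, 0.5]
contact_force: [0.5, 1.0, 0.2]
grip_width: 0.504
```

```bash
python3 - <<'E'
from h import *
np.set_printoptions(precision=2,suppress=True)
p=manip.get_image("wrist"); s=manip.read_state(); print(s["time_s"],s["eef_pos"],s["grip_width"],s["contact_force"],s["q"])
cv2.imwrite("pics/w15.png",p["img"])
for r in manip.trace("tray_green",p): print(r["conf"],tray_rect(p,r["pixels"],9))
E
```

```text
26.35 [672.85 142.57 106.55] 0.4973060599539893 [-0.31  0.31 -0.57] [ 0.04  0.65 -0.47  1.59  0.34  0.98  1.04]
0.97 ((664.9227905273438, 142.46286010742188), (121.85789489746094, 105.85781860351562), 89.09697723388672)
```

View pics/w15.png

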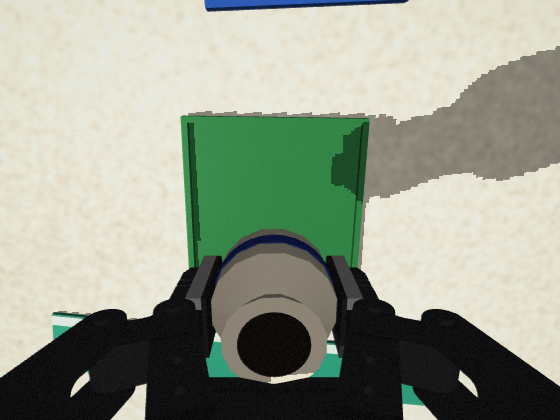

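jog_arm(
  steps=[
    {"offset":[0,0,-1],"yaw":0},
    {"offset":[0,0,-2],"yaw":0},
    {"offset":[0,0,-2],"yaw":0},
    {"offset":[0,0,-2],"yaw":0},
    {"offset":[0,0,-1.5],"yaw":0},
    {"offset":[0,0,-0.8],"yaw":0},
    {"offset":[0,0,-0.4],"yaw":0},
    {"offset":[0,0,-0.2],"yaw":0},
    {"offset":[0,0,0],"yaw":0},
    {"offset":[0,0,0],"yaw":0},
    {"offset":[0,0,0],"yaw":0},
  ],
)

```text
time_s: 27.5
eef_pos: [673.5, 142.7, 8.1]
ee_rot: [-0.5, 0.5, 0.5, 0.501]
contact_force: [0.1, 0.2, -0.8]
grip_width: 0.506
```

jog_arm(
  steps=[
    {"offset":[0,0,0],"yaw":0},
    {"offset":[0,0,0],"yaw":0},
    {"offset":[0,0,0],"yaw":0},
    {"offset":[0,0,0],"yaw":0},
  ],
  gripper=-0.4,
)

```text
time_s: 27.9
eef_pos: [673.1, 142.6, 7.5]
ee_rot: [-0.5, 0.5, 0.5, 0.5]
contact_force: [-0.1, -0.4, 0.0]
grip_width: 0.7
```

jog_arm(
  steps=[
    {"offset":[0,0,0.5],"yaw":0},
    {"offset":[0,0,1.5],"yaw":0},
    {"offset":[0,0,2],"yaw":0},
    {"offset":[0,0,2],"yaw":0},
    {"offset":[0,0,2],"yaw":0},
    {"offset":[0,0,2],"yaw":0},
    {"offset":[0,0,2],"yaw":0},
    {"offset":[0,0,2],"yaw":0},
    {"offset":[0,0,0],"yaw":0},
    {"offset":[0,0,0],"yaw":0},
    {"offset":[0,0,0],"yaw":0},
  ],
)

```text
time_s: 29.0
eef_pos: [672.4, 142.2, 146.6]
ee_rot: [-0.5, 0.501, 0.5, 0.5]
contact_force: [-0.8, -0.4, -0.0]
grip_width: 0.701
```

```bash
python3 - <<'E'
from h import *
np.set_printoptions(precision=2,suppress=True)
p=manip.get_image("wrist"); s=manip.read_state(); print(s["time_s"],s["eef_pos"],s["grip_width"],s["contact_force"])
for r in manip.trace("tray_green",p): print(r["conf"],tray_rect(p,r["pixels"],9))
im=p["img"].copy(); a=np.linspace(0,2*np.pi,40)
for z,r,col in((56,16,(0,0,255)),(38,22,(0,255,0))):
    P=np.c_[672.5+r*np.cos(a),142.5+r*np.sin(a),0*a+z]; cv2.polylines(im,[np.round(proj(p,P)).astype(np.int32)],True,col,1)
cv2.imwrite("pics/w16.png",im)
E
```

```text
29.05 [672.32 142.2  146.28] 0.6977832904426488 [ 0.29  0.78 -0.07]
0.85 ((672.7049560546875, 142.7588653564453), (122.899658203125, 122.4792709350586), 89.29386138916016)
```

View pics/w16.png

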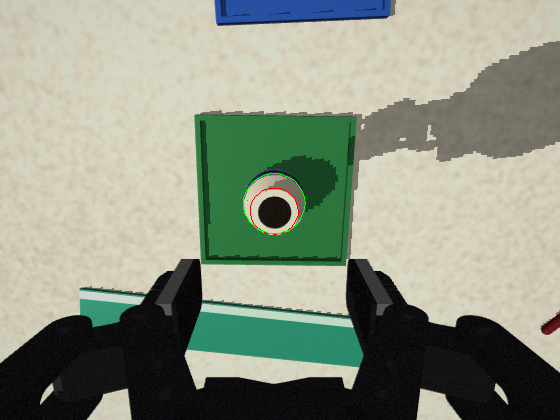

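The jar is upright and centred in the green tray, with the rim at (275,212) matching the overlay. I'll go back to the sherd in the grey tray.

jog_arm(
  steps=[
    {"offset":[-0.8,-1.2,1],"yaw":-0.03},
    {"offset":[-1.7,-2.4,1],"yaw":0},
    {"offset":[-1.8,-2.8,1],"yaw":0},
    {"offset":[-1.8,-2.8,0],"yaw":0},
    {"offset":[-1.8,-2.8,0],"yaw":0},
    {"offset":[-1.8,-2.8,0],"yaw":0},
    {"offset":[-1.8,-2.8,0],"yaw":0},
    {"offset":[-1.8,-2.8,0],"yaw":0},
    {"offset":[-1.8,-2.8,0],"yaw":0},
    {"offset":[-1.7,-2.8,0],"yaw":0},
    {"offset":[-1.2,-2.2,0],"yaw":0},
    {"offset":[-0.8,-1.4,0],"yaw":0},
  ],
)

```text
time_s: 30.3
eef_pos: [482.8, -156.2, 177.6]
ee_rot: [-0.491, 0.509, 0.491, 0.508]
contact_force: [0.0, 0.2, -0.6]
grip_width: 0.7
```

jog_arm(
  steps=[
    {"offset":[0,0,0],"yaw":0},
    {"offset":[0,0,0],"yaw":0},
    {"offset":[0,0,0],"yaw":0},
    {"offset":[0,0,0],"yaw":0},
    {"offset":[0,0,0],"yaw":0},
  ],
)

```text
time_s: 30.8
eef_pos: [485.4, -152.6, 177.3]
ee_rot: [-0.493, 0.507, 0.493, 0.507]
contact_force: [0.2, -0.7, -0.6]
grip_width: 0.696
```

```bash
python3 - <<'E'
from h import *
np.set_printoptions(precision=2,suppress=True)
p=manip.get_image("wrist"); s=manip.read_state(); print(s["time_s"],s["eef_pos"],s["ee_rot"],s["grip_width"],s["contact_force"])
for r in manip.trace("sherd",p): print(r["conf"],tray_rect(p,r["pixels"],29))
im=p["img"].copy()
th=-.034;u=np.array([np.cos(th),np.sin(th)]); v=np.array([-u[1],u[0]]);c=np.array([485,-154])
def L(a,z,col):
    P=np.array([[*(c+x*u+y*v),z] for x,y in a]); cv2.polylines(im,[np.round(proj(p,P)*1).astype(np.int32)],True,col,1)
L([[-15.5,-22],[15.5,-22],[15.5,22],[-15.5,22]],29,(255,255,0))
cv2.imwrite("pics/w17.png",im)
E
```

```text
30.85 [ 485.32 -152.76  177.3 ] [-0.49  0.51  0.49  0.51] 0.698693872660508 [ 0.39 -0.26 -0.29]
0.8 ((481.6117248535156, -153.97894287109375), (43.7684326171875, 74.01387786865234), 88.30203247070312)
```

View pics/w17.png

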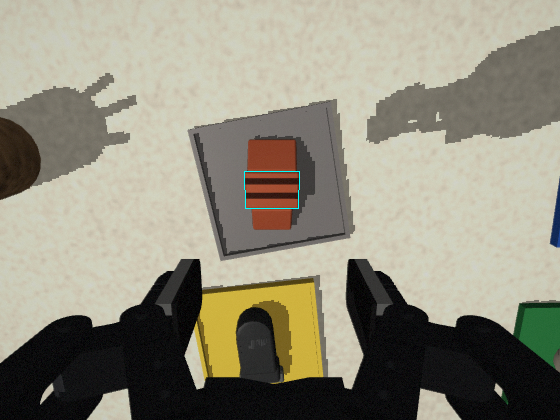

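jog_arm(
  steps=[
    {"offset":[0,0,-1],"yaw":0},
    {"offset":[0,0,-2],"yaw":0},
    {"offset":[0,0,-2.5],"yaw":0},
    {"offset":[0,0,-2.5],"yaw":0},
    {"offset":[0,0,-2.5],"yaw":0},
    {"offset":[0,0,-2.5],"yaw":0},
    {"offset":[0,0,-2],"yaw":0},
    {"offset":[0,0,-1.2],"yaw":0},
    {"offset":[0,0,-0.6],"yaw":0},
    {"offset":[0,0,-0.3],"yaw":0},
    {"offset":[0,0,0],"yaw":0},
    {"offset":[0,0,0],"yaw":0},
  ],
)

```text
time_s: 32.1
eef_pos: [485.6, -153.6, 7.0]
ee_rot: [-0.493, 0.507, 0.492, 0.508]
contact_force: [-0.7, 0.6, 0.5]
grip_width: 0.7
```

jog_arm(
  steps=[
    {"offset":[0,0,0],"yaw":0},
    {"offset":[0,0,0],"yaw":0},
    {"offset":[0,0,0],"yaw":0},
    {"offset":[0,0,0],"yaw":0},
    {"offset":[0,0,0],"yaw":0},
  ],
  gripper=0.3,
  newtons=30,
)

```text
time_s: 32.6
eef_pos: [485.6, -153.6, 7.1]
ee_rot: [-0.493, 0.508, 0.492, 0.508]
contact_force: [-1.6, 0.2, 6.0]
grip_width: 0.503
```

jog_arm(
  steps=[
    {"offset":[0,0,0.5],"yaw":0},
    {"offset":[0,0,1],"yaw":0},
    {"offset":[0,0,2],"yaw":0},
    {"offset":[0,0,2],"yaw":0},
    {"offset":[0,0,2],"yaw":0},
    {"offset":[0,0,1.5],"yaw":0},
    {"offset":[0,0,1],"yaw":0},
    {"offset":[0,0,0],"yaw":0},
    {"offset":[0,0,0],"yaw":0},
  ],
)

```text
time_s: 33.5
eef_pos: [484.6, -153.5, 106.1]
ee_rot: [-0.492, 0.508, 0.492, 0.508]
contact_force: [-0.3, -0.5, -0.4]
grip_width: 0.511
```

```bash
python3 - <<'E'
from h import *
np.set_printoptions(precision=2,suppress=True)
p=manip.get_image("wrist"); s=manip.read_state(); print(s["time_s"],s["eef_pos"],s["grip_width"],s["contact_force"],s["q"])
cv2.imwrite("pics/w18.png",p["img"])
E
```

```text
33.55 [ 484.38 -153.41  105.73] 0.5050615967790212 [-0.    1.04 -1.14] [ 0.59  0.39 -0.45  2.03  0.24  0.77  1.53]
```

View pics/w18.png

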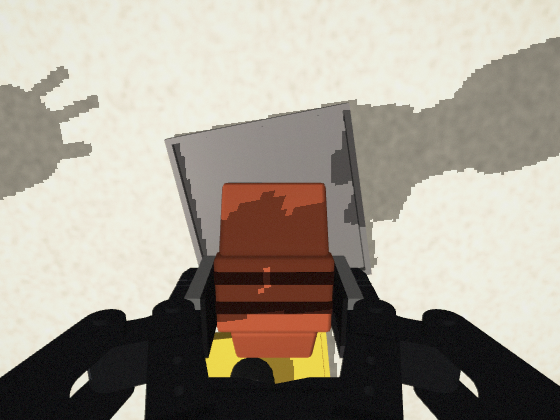

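jog_arm(
  steps=[
    {"offset":[0.1,1,0],"yaw":0},
    {"offset":[0.1,2,0],"yaw":0.01},
    {"offset":[0.1,3,0],"yaw":0.01},
    {"offset":[0,3,0],"yaw":0.01},
    {"offset":[0,3,0],"yaw":0.01},
    {"offset":[0,3,0],"yaw":0.01},
    {"offset":[0,3,0],"yaw":0.01},
    {"offset":[0,3,0],"yaw":0.01},
    {"offset":[0,3,0],"yaw":0},
    {"offset":[0,3,0],"yaw":0},
    {"offset":[0,2,0],"yaw":0},
    {"offset":[0,1.5,0],"yaw":0},
  ],
)

```text
time_s: 34.75
eef_pos: [486.9, 154.3, 105.7]
ee_rot: [-0.51, 0.489, 0.511, 0.489]
contact_force: [-0.7, -0.3, -1.1]
grip_width: 0.504
```

jog_arm(
  steps=[
    {"offset":[0,0.8,0],"yaw":0},
    {"offset":[0,0,0],"yaw":0},
    {"offset":[0,0,0],"yaw":0},
    {"offset":[0,0,0],"yaw":0},
    {"offset":[0,0,0],"yaw":0},
    {"offset":[0,0,0],"yaw":0},
    {"offset":[0,0,0],"yaw":0},
  ],
)

```text
time_s: 35.45
eef_pos: [488.1, 159.1, 106.4]
ee_rot: [0.51, -0.49, -0.509, -0.49]
contact_force: [0.5, -0.8, 0.1]
grip_width: 0.509
```

```bash
python3 - <<'E'
from h import *
np.set_printoptions(precision=2,suppress=True)
p=manip.get_image("wrist"); s=manip.read_state(); print(s["time_s"],s["eef_pos"],s["grip_width"],s["contact_force"],s["q"])
cv2.imwrite("pics/w19.png",p["img"])
for r in manip.trace("tray_blue",p): print(r["conf"],tray_rect(p,r["pixels"],9))
E
```

```text
35.5 [488.08 159.25 106.37] 0.5082237011798472 [-0.16 -0.46 -0.95] [ 0.03  0.42 -0.53  2.01  0.29  0.79  0.93]
0.57 ((479.6719055175781, 159.59327697753906), (105.08353424072266, 121.04534912109375), 2.1938562393188477)
```

View pics/w19.png

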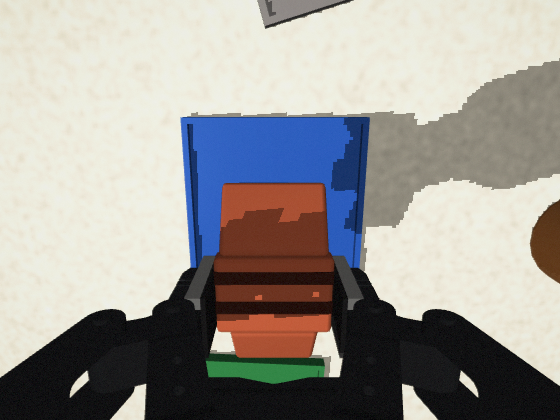

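jog_arm(
  steps=[
    {"offset":[0.05,0,-1],"yaw":0},
    {"offset":[0,0,-2],"yaw":0},
    {"offset":[0,0,-2],"yaw":0},
    {"offset":[0,0,-2],"yaw":0},
    {"offset":[0,0,-1.5],"yaw":0},
    {"offset":[0,0,-0.8],"yaw":0},
    {"offset":[0,0,-0.4],"yaw":0},
    {"offset":[0,0,-0.2],"yaw":0},
    {"offset":[0,0,0],"yaw":0},
    {"offset":[0,0,0],"yaw":0},
    {"offset":[0,0,0],"yaw":0},
  ],
)

```text
time_s: 36.65
eef_pos: [488.9, 159.6, 7.9]
ee_rot: [0.51, -0.49, -0.509, -0.49]
contact_force: [-0.1, 0.3, 0.4]
grip_width: 0.507
```

jog_arm(
  steps=[
    {"offset":[0,0,0],"yaw":0},
    {"offset":[0,0,0],"yaw":0},
    {"offset":[0,0,0],"yaw":0},
    {"offset":[0,0,0],"yaw":0},
  ],
  gripper=-0.4,
)

```text
time_s: 37.05
eef_pos: [488.6, 159.6, 7.4]
ee_rot: [0.51, -0.49, -0.51, -0.49]
contact_force: [-0.0, -0.5, -0.2]
grip_width: 0.696
```

jog_arm(
  steps=[
    {"offset":[0,0,0.5],"yaw":0},
    {"offset":[0,0,1.5],"yaw":0},
    {"offset":[0,0,2],"yaw":0},
    {"offset":[0,0,2],"yaw":0},
    {"offset":[0,0,2],"yaw":0},
    {"offset":[0,0,2],"yaw":0},
    {"offset":[0,0,2],"yaw":0},
    {"offset":[0,0,2],"yaw":0},
    {"offset":[0,0,2],"yaw":0},
    {"offset":[0,0,2],"yaw":0},
    {"offset":[0,0,0],"yaw":0},
    {"offset":[0,0,0],"yaw":0},
  ],
)

```text
time_s: 38.25
eef_pos: [488.4, 159.4, 187.5]
ee_rot: [0.51, -0.49, -0.51, -0.49]
contact_force: [-0.0, 0.3, -0.2]
grip_width: 0.697
```

```bash
python3 - <<'E'
from h import *
np.set_printoptions(precision=2,suppress=True)
p=manip.get_image("wrist"); s=manip.read_state(); print(s["time_s"],s["eef_pos"],s["grip_width"],s["contact_force"])
for r in manip.trace("tray_blue",p): print(r["conf"],tray_rect(p,r["pixels"],9))
im=p["img"].copy()
th=.04;u=np.array([np.cos(th),np.sin(th)]); v=np.array([-u[1],u[0]]);c=np.array([488.5,160])
def L(a,z,col):
    P=np.array([[*(c+x*u+y*v),z] for x,y in a]); cv2.polylines(im,[np.round(proj(p,P)*1).astype(np.int32)],True,col,1)
L([[-15.5,-22],[15.5,-22],[15.5,22],[-15.5,22]],29,(255,255,0)); L([[-60,-60],[60,-60],[60,60],[-60,60]],9,(0,0,255))
cv2.imwrite("pics/w20.png",im)
for n in["scene","side"]: cv2.imwrite(f"pics/{n}1.png",manip.get_image(n)["img"])
E
```

```text
38.3 [487.96 159.23 186.76] 0.7022873041695785 [ 0.28 -0.01  0.09]
0.77 ((488.67303466796875, 159.91473388671875), (121.25935363769531, 120.7863540649414), 2.1983697414398193)
```

View pics/w20.png

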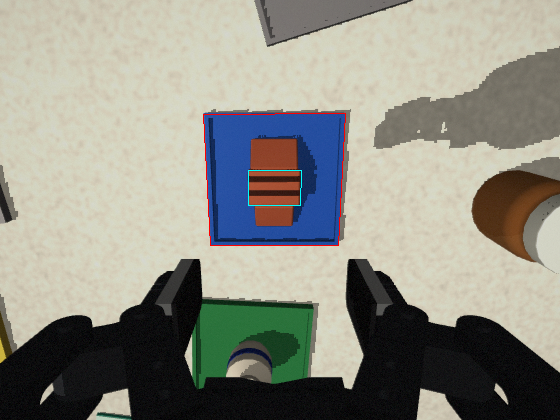

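View pics/scene1.png

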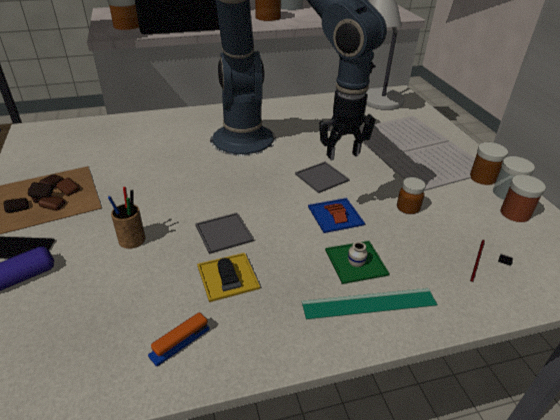

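View pics/side1.png

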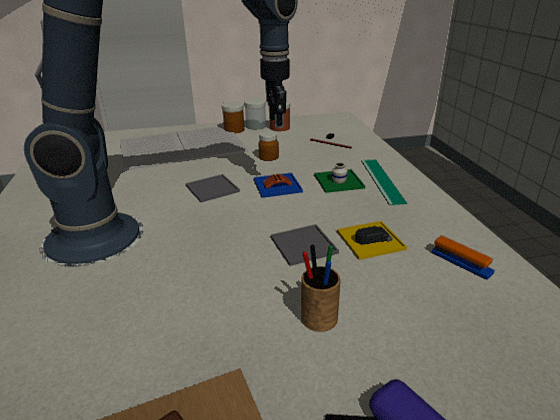

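All three finds are in place: the sherd in blue (scene 338,213), the axe in yellow (230,273) and the jar in green (358,253). Both grey trays are empty, and the pen pot and sample jar haven't moved. The arm is clear, so I'm handing in.

```bash
python3 -c "
from station import manip
print(manip.job_done(), manip.read_state()['time_s'])"
```

```text
the job is handed in; nothing more can be done
the job is handed in; nothing more can be done
```

The job is done and handed in at about 38.5 s on the robot's clock. Each find is now in the middle of its own tray. I parked the sherd in the right-hand grey tray, moved the axe from green to yellow and the jar from blue to green, then moved the sherd to blue.

**Last checks:**
- **Placement:** wrist-camera overlays after each release put all three finds within about 1–2 mm of their tray centres. The sherd lies crown up, the axe flat and the jar upright.
- **Rest of the scene:** the final scene and side pictures show both grey trays empty and the sample jar and pen pot where they were. The gripper was open about 180 mm above the blue tray.
- **Forces:** the readings after each move never exceeded about 7 N.

**Disagreements:** the fixed cameras put the green and blue tray centres about 2–8 mm (in y) away from the wrist camera's values. I used the wrist values, which the grasps bore out. One early sherd reading was about 6 mm off because I paired a picture with a later arm pose; I measured again before grasping.

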